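# Find the spacer that fits the heat sink gap

## Task

Find out by trial fitting which of the three orange spacers fits snugly in the gap between the heat sink and the rail of the chassis, and slide that one in along the gap, upright, until it is fully home against the end stop. Leave the other two spacers on the bench, off the chassis. Do not touch the green circuit board, and leave the screwdriver, bottle and meter where they are.

Things in the scene. Friction and masses are not known exactly. Their poses are not given: they have to be found in the camera images.
- spacer_thin: Orange plastic spacer block, a plain rigid bar 120 mm long (its x axis), 15 mm thick (its y axis) and 60 mm tall (its z axis), standing on its long thin edge on the blue mat at the start, at most about 0.35 kg. Origin at the block's centre. The three spacers look alike except for thickness (15, 21 and 27 mm) and trade places from start to start.
- spacer_mid: Orange plastic spacer block, a plain rigid bar 120 mm long (its x axis), 21 mm thick (its y axis) and 60 mm tall (its z axis), standing on its long thin edge on the blue mat at the start, at most about 0.35 kg. Origin at the block's centre. The three spacers look alike except for thickness (15, 21 and 27 mm) and trade places from start to start.
- spacer_thick: Orange plastic spacer block, a plain rigid bar 120 mm long (its x axis), 27 mm thick (its y axis) and 60 mm tall (its z axis), standing on its long thin edge on the blue mat at the start, at most about 0.35 kg. Origin at the block's centre. The three spacers look alike except for thickness (15, 21 and 27 mm) and trade places from start to start.
- chassis: Fixed aluminium chassis on the mat; base plate 6 mm thick, x -68 to +112, y -135 to +135 mm, bare for y below 0. Origin on its underside, at the gap's mouth in the plane of the heat sink's face. The gap runs along +y. Heat sink: x below 0, back to -65, y 0 to 126, top 80 mm above the mat. Two spare rails, 45 mm tall, stand fixed behind the chassis (x 145 to 225, y 0 to 126).
- mouth (a point): Mouth of the gap: corner of the plate's top (6 mm above the mat) and the heat sink's face (chassis x 0, y 0). The gap is an upright straight slot, open above, from the heat sink's face at x 0 to a fixed steel rail (top 45 mm above the mat, back at x 45). It is 17, 23 or 29 mm wide from start to start: 2 mm more than one spacer. The width is not told: find it by trying.
- stop (a point): Foot of the dark end stop that closes the gap: chassis x 0, y 116 mm, 6 mm up; the stop is 44 mm tall. A spacer fully home touches it, its centre at chassis y 56, z 36 mm, its rear end 4 mm proud of the mouth. At the mouth both walls have 45 degree lead-in flares 5 mm wide and deep; the flare's outer edge is at y 0.
- contact (a joint): Sprung brass contact in the heat sink's face, a vertical half round centred at chassis y 75, z 36 mm, 36 mm tall, standing 6 mm out into the gap, light (0.5 N per mm). Value: how far it is pressed in, m: 0 free, 0.006 flush with the face. The spacer that fits presses it about 4 mm; a spacer that is too thin leaves it nearly free.
- board: Delicate green circuit board, 52 by 112 mm, fixed flat on the chassis beside the rail, its origin at its centre: chassis x 82, y 66 mm, 16 mm above the mat; its parts reach 27 mm above the mat. Not to be touched.
- screwdriver: Loose screwdriver with an amber handle, about 200 mm long along its x axis, lying on the mat to the right. Bystander.
- flux: Loose white bottle with a red cap, 44 mm diameter, 100 mm tall, standing on the mat. Origin at the centre of its underside. Bystander.
- meter: Loose yellow hand-held meter lying flat, 75 by 150 by 36 mm. Origin at the centre of its underside. Bystander.
Not all that is in view belongs to the job. Leave any turquoise or yellow look-alike of the spacer_mid alone.

How it is judged:
By the outcome, as a careful person would: the job done as asked, in the order asked, and still so for the second after the job is handed in, with the robot touching nothing.
It also fails if it takes over 72 s, if anything falls off the work surface, if the arm or the gripper's body presses on something with over 40 N, if the wrist force passes 120 N, or if a joint passes its speed limit or range.

## Robot

A 7-joint arm with a two-finger parallel gripper is mounted at the origin on the work surface. World frame = base frame: x ahead of the robot, y to its left, z up, the work surface at z = 0. Lengths are in m, angles in degrees, forces in N, time in s.
With the tool pointing down it reaches from about 0.4 to 0.9 m from the base axis. Payload 5.6 kg.
Tool frame: the origin (TCP) lies at the very end of the fingers, on their centre line; the grasp point (between the pads) lies 19 mm behind it (r.tcp_to_grasp is the distance from the TCP to the grasp point, in m); z points along the fingers, x is the direction in which the jaws open and shut, and the axes are right-handed (so a half turn about z gives the same grasp; the last joint's range is limited). The gripper opens to 92 mm and grips with 3 to 60 N. Pads are 20 mm wide; open, the fingers measure 128 mm over their backs; the gripper's body (75 mm by 189 mm) begins 69 mm behind the grasp point.
Start: joints at [63.77, 26.786, -0.665, 91.828, 0.344, 61.387, -3.226], TCP at [0.262, -0.595, 0.189] pointing down, gripper open.
Joint ranges: [-144.91, 144.91], [-17.63, 115.5], [-89.93, 88.59], [15.96, 139.68], [-74.01, 254.01], [8.47, 105.57], [-167.45, 167.45]. Speed limits (degrees/s): [147.25, 147.25, 180, 180, 180, 180, 180].

## Interface

Orientations are given as a 3x3 rotation matrix whose columns are the frame's x, y, z axes.
In Python, from bench import r, imaging, hand_in gives the robot as it stands. The module is installed in compiled form; this text tells all that it offers.
- The arm moves only by the shell command python3 -m pendant 'ROWS' [OPENING] [FORCE]. ROWS is text: rows parted by semicolons, each of 4 numbers parted by spaces: the shift along the world's x, y, z in cm, then the turn about the world's z in rad. In form: x y z twist; .... A call has 1 to 8 rows; each row is the pose to reach, as a shift and turn from the pose commanded when the call began; what a row does not reach only later rows make up. A row lasts 1/12 s, in which the tool goes at most 41.7 mm and 7.16 degrees, less where a joint would pass 70% of its speed; a pose out of reach is approached as far as the arm can. A call with a gripper value outside its range is refused whole. OPENING is the finger opening in cm, from 0 to 9.19, set as the call begins (- or left out, the last holds). The fingers move at their own pace and stop on an object; FORCE is the grip in N (left out, the last holds). Time passes only in rows, so rows that repeat a pose let the fingers close. It gives the time, the measured TCP pose, the force and the opening at its end, in the units of the state.
- r.read_state(): the state, without advancing time (a new reading comes with each control period).
- imaging.snapshot(name): name is "scene" or "top"; returns a dict with "color" (400x640x3 uint8, red, green, blue), "intrinsics" (3x3 intrinsics, pixels), "extrinsics" (4x4, takes a point from camera to world coordinates). Camera axes: x right, y up, looking along -z (the intrinsics and any distortion apply to the point x, -y, -z); pixel columns grow to the right and rows downward; lengths in m; the calibration is good to about 2 mm. A picture is of the moment at which its call begins. There is no depth.
- hand_in(): hands the job in, once; it reports no verdict.
Trained networks look in the newest picture that a camera, given by its name, has taken for a name from the list of things; names that differ only in an ending like _2 or _b are one class to them, and where a whole thing is asked for, a point or a joint stands for the part that bears it (a point fixed in the world has none). Each returns a list of dicts, best first, with "confidence" (0 to 1); they miss things now and then, are a little off and sometimes report something else, mostly with a low value. They report only what shows in the picture. A call takes as long as a camera call. They do not tell look-alikes from the thing itself.
- imaging.find_in(camera, target): "centre" ([x, y, z] in m, in world coordinates, good to about 4 mm: the middle of the surface that is visible of it).
- imaging.spot_point(camera, target): "centre" ([x, y, z] in m, in world coordinates, good to about 4 mm: a listed point, or the origin of a listed thing).
The state is a dict: "time_s": time; "q": joint angles; "qd": joint speeds; "joint_torque": joint torques, N m; "position": TCP position; "tcp_rot": TCP orientation; "force": force on the tool from outside, world axes, zero at the start; "torque": the same for the moment, N m; "finger_gap": finger opening in m.
Only numpy, scipy, OpenCV 4.12 (cv2) and the standard library are available. Lean on these libraries where they do the work, as an engineer would, in place of code of your own. Each camera call takes 0.05 s, during which the arm holds its last target. There are 200 camera calls.

## Working session

There is one attempt and no reset: what is moved stays moved. The work goes in short steps, Python scripts to look and compute and a shell command to move; the robot and the scene stay as the last step left them, time stands still between calls to the robot, and variables do not carry over. Pictures are saved under pics/ and viewed, about 8 in all and at most 12, crops included, and the job is handed in when it is done.

```bash
mkdir -p pics
cat > h.py <<'E'
import numpy as np, cv2
from bench import r, imaging
def snap(c,n):
    s=imaging.snapshot(c); cv2.imwrite(f'pics/{n}.png',s['color'][:,:,::-1]); return s
E
python3 - <<'E'
from h import *
for c in ['scene','top']:
    s=snap(c,c+'0'); print(c,np.round(s['intrinsics'],1).tolist(),np.round(s['extrinsics'],4).tolist())
    for t in ['spacer_thin','spacer_mid','spacer_thick','chassis','board','screwdriver','flux','meter']:
        print(t,[(np.round(d['centre'],3).tolist(),round(d['confidence'],2)) for d in imaging.spot_point(c,t)][:5])
    for t in ['mouth','stop']:
        print(t,[(np.round(d['centre'],3).tolist(),round(d['confidence'],2)) for d in imaging.spot_point(c,t)][:4])
st=r.read_state();print(st['time_s'],st['tcp_rot'],st['finger_gap'])
a=cv2.imread('pics/scene0.png');b=cv2.imread('pics/top0.png')
E
```

```text
scene [[403.9, 0.0, 330.3], [0.0, 403.9, 201.5], [0.0, 0.0, 1.0]] [[-0.7943, -0.4049, 0.4531, 0.9575], [0.6075, -0.5398, 0.5827, 0.5443], [0.0086, 0.7381, 0.6747, 0.6837], [0.0, 0.0, 0.0, 1.0]]
spacer_thin [([0.527, -0.296, 0.029], 0.78)]
spacer_mid [([0.31, 0.282, 0.029], 0.74), ([0.47, 0.263, 0.03], 0.65), ([0.321, 0.119, 0.032], 0.62)]
spacer_thick [([0.49, 0.408, 0.029], 0.92)]
chassis [([0.53, 0.023, 0.002], 0.72)]
board [([0.594, 0.106, 0.016], 0.55)]
screwdriver [([0.637, -0.387, -0.0], 0.78)]
flux [([0.76, -0.261, -0.001], 0.87), ([0.503, 0.133, 0.004], 0.36)]
meter [([0.717, 0.333, 0.002], 0.67)]
mouth [([0.532, 0.024, 0.006], 0.8), ([0.638, -0.388, -0.004], 0.36)]
stop [([0.503, 0.133, 0.007], 0.7), ([0.759, -0.262, -0.001], 0.63)]
top [[378.6, 0.0, 324.3], [0.0, 378.6, 202.7], [0.0, 0.0, 1.0]] [[-0.0137, 0.9903, -0.1382, 0.4213], [-0.9997, -0.0105, 0.0236, 0.0353], [0.0219, 0.1385, 0.9901, 0.9532], [0.0, 0.0, 0.0, 1.0]]
spacer_thin [([0.471, 0.267, 0.03], 0.24)]
spacer_mid [([0.327, 0.114, 0.031], 0.94), ([0.309, 0.285, 0.03], 0.9), ([0.47, 0.271, 0.031], 0.82)]
spacer_thick [([0.491, 0.41, 0.031], 0.87)]
chassis [([0.536, 0.027, -0.005], 0.79)]
board [([0.595, 0.108, 0.016], 0.94), ([0.488, 0.405, 0.034], 0.35)]
screwdriver [([0.645, -0.384, 0.003], 0.78), ([0.593, 0.112, 0.015], 0.2)]
flux [([0.762, -0.269, 0.001], 0.62)]
meter [([0.716, 0.334, -0.002], 0.81)]
mouth [([0.534, 0.024, 0.007], 0.6)]
stop [([0.499, 0.13, 0.006], 0.91)]
1.1 [[ 4.02929980e-01 -9.15230806e-01 -5.09194476e-05]
 [-9.15230807e-01 -4.02929978e-01 -5.01964577e-05]
 [ 2.54243725e-05  6.68287048e-05 -9.99999997e-01]] 0.09123720169493182
```

View pics/top0.png

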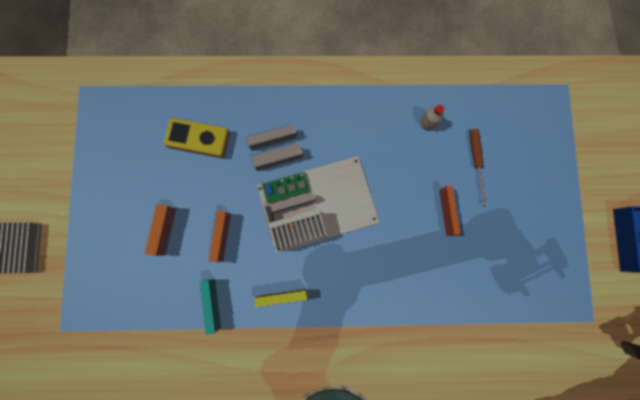

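View pics/scene0.png

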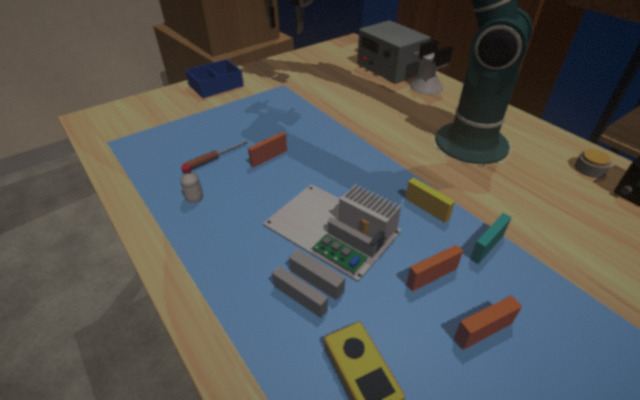

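Scene 0: orange blocks at top (160,229), (219,236) and (451,211). Turquoise (209,305) and yellow (280,298) are the look-alikes, so I leave them alone. The chassis is at (318,205). I'll enlarge these and measure.

```bash
cat >> h.py <<'E'
def cam(s):
    return np.array(s['intrinsics']),np.array(s['extrinsics'])
def proj(s,P):
    K,E=cam(s); P=np.atleast_2d(P); c=(P-E[:3,3])@E[:3,:3]; c=c*[1,-1,-1]
    u=c@K.T; return u[:,:2]/u[:,2:]
def back(s,uv,z):
    K,E=cam(s); uv=np.atleast_2d(uv).astype(float); d=np.c_[uv,np.ones(len(uv))]@np.linalg.inv(K).T*[1,-1,-1]
    d=d@E[:3,:3].T; t=(z-E[2,3])/d[:,2]; return E[:3,3]+d*t[:,None]
E
python3 - <<'E'
from h import *
import pickle
S={c:imaging.snapshot(c) for c in ['top','scene']}
pickle.dump(S,open('S.pkl','wb'))
for c in S:
    s=S[c]; hsv=cv2.cvtColor(s['color'],cv2.COLOR_RGB2HSV)
    m=cv2.inRange(hsv,(3,130,60),(16,255,255))
    n,l,st,ce=cv2.connectedComponentsWithStats(m)
    for i in range(1,n):
        if 150<st[i,4]<3000:
            pts=np.argwhere(l==i)[:,::-1]; print(c,st[i],np.round(ce[i]))
            if c=='top':
                # bright top face
                v=hsv[pts[:,1],pts[:,0],2]; th=cv2.threshold(v.reshape(-1,1),0,255,cv2.THRESH_OTSU)[0]
                q=pts[v>th]; w=back(s,q,0.06)[:,:2].astype(np.float32)
                print('   top face',cv2.minAreaRect(w*1000),len(q),th)
top=S['top']['color'][:,:,::-1];sc=S['scene']['color'][:,:,::-1]
A=cv2.resize(top[150:260,240:390],None,fx=5,fy=5,interpolation=cv2.INTER_CUBIC)
cv2.imwrite('pics/ch.png',A)
B=np.vstack([cv2.resize(sc[180:280,260:410],None,fx=4,fy=4,interpolation=cv2.INTER_CUBIC)[:, :],])
C=np.hstack([cv2.resize(top[190:270,x:x+50],None,fx=4,fy=4,interpolation=cv2.INTER_CUBIC) for x in (135,195)]+[cv2.resize(top[170:250,425:475],None,fx=4,fy=4,interpolation=cv2.INTER_CUBIC)])
cv2.imwrite('pics/sc.png',np.hstack([cv2.resize(B,(480,320)),C[:, :][:320,:]])[:, :800] if False else np.vstack([B[:,:600],np.zeros((0,600,3),np.uint8)]))
cv2.imwrite('pics/or.png',C)
E
```

```text
top [471 130  11  36 256] [476. 148.]
   top face ((679.1412963867188, -361.9280700683594), (88.81866455078125, 12.233783721923828), 3.519054651260376) 167 97.0
top [441 186  19  49 579] [450. 211.]
   top face ((526.57470703125, -293.5688171386719), (115.01913452148438, 14.012615203857422), 5.9662957191467285) 275 113.0
top [146 205  22  50 563] [157. 229.]
   top face ((488.2308044433594, 408.34710693359375), (23.32356834411621, 114.94251251220703), 79.30477142333984) 498 119.0
top [210 212  16  49 444] [218. 236.]
   top face ((470.676025390625, 266.2048034667969), (17.984636306762695, 114.42866516113281), 81.89675903320312) 383 115.0
top [601 307  39  38 701] [624. 328.]
   top face ((246.8204803466797, -680.4629516601562), (58.6210823059082, 105.14192962646484), 24.003997802734375) 333 91.0
top [ 542  358   98   42 1823] [609. 386.]
   top face ((105.21109008789062, -596.7388305664062), (73.06391143798828, 244.73300170898438), 21.116077423095703) 953 97.0
scene [ 203    0   63   42 1173] [233.  14.]
scene [249 133  36  25 313] [268. 145.]
scene [411 246  51  40 904] [437. 264.]
scene [ 462  297   58   42 1150] [492. 317.]
```

View pics/ch.png

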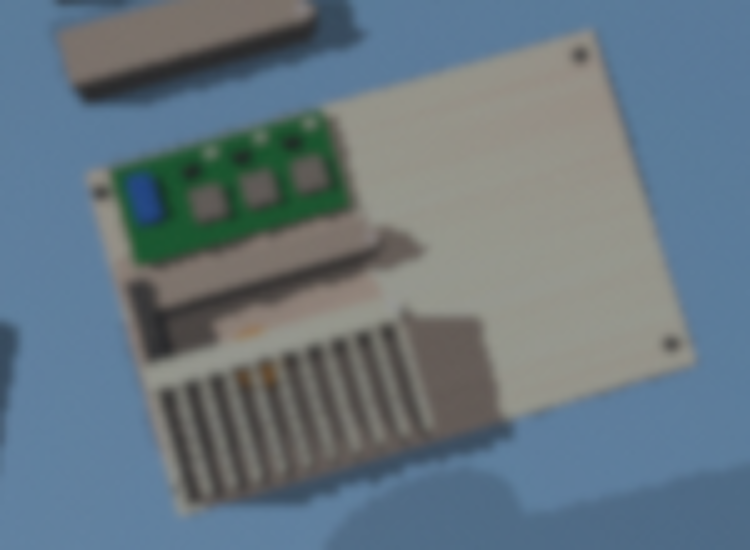

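View pics/or.png

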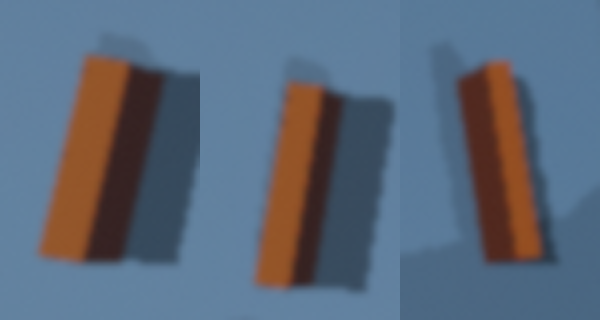

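Run:
```python
from h import *
import pickle
from scipy.optimize import least_squares
S=pickle.load(open('S.pkl','rb'));s=S['top']
f=lambda a:(np.array(a,float)+.5)/5-.5+[240,150]
pl=back(s,f([(693,362),(595,30),(88,172),(182,512)]),.006)[:,:2]
hs=back(s,f([(405,310),(147,365)]),.08)[:,:2]
mod=np.array([(-68,-135),(112,-135),(112,135),(-68,135)])/1e3
R=lambda a:np.array([[np.cos(a),-np.sin(a)],[np.sin(a),np.cos(a)]])
fun=lambda p:((mod@R(p[2]).T+p[:2])-pl).ravel()
o=least_squares(fun,[.53,.02,.28]);p=o.x
print('pose',p[:2],np.degrees(p[2]),'res mm',np.round(o.fun*1e3,1))
loc=lambda w:np.round((w-p[:2])@R(p[2])*1e3,1)
print('hs face',loc(hs))
# rectify at z=.045 in chassis frame, 0.25 mm/px  x:-10..60 (rows), y -20..130
X,Y=np.meshgrid(np.arange(-80,120,.5),np.arange(-20,150,.5),indexing='ij')
out=[]
for z in (.045,.08):
    W=np.c_[(np.c_[X.ravel(),Y.ravel()]/1e3)@R(p[2]).T+p[:2],np.full(X.size,z)]
    uv=proj(s,W).astype(np.float32).reshape(*X.shape,2)
    out.append(cv2.remap(s['color'][:,:,::-1],uv[...,0],uv[...,1],cv2.INTER_CUBIC))
prof=out[0][:,100:220].mean((1,2)); d=np.gradient(cv2.GaussianBlur(prof.reshape(-1,1),(1,9),0).ravel())
for x in range(-4,70,2): print(x,round(prof[(x+80)*2]),round(d[(x+80)*2],1),end=' | ')
cv2.imwrite('pics/rect.png',np.hstack(out)[:, :])
```

```text
pose [0.53203014 0.02328212] 15.421930643865942 res mm [-0.7 -2.7  0.8  0.3  0.9  1.  -1.   1.4]
hs face [[ -9.2   2.6]
 [ -0.8 124. ]]
-4 146 0.7 | -2 147 -0.1 | 0 146 -0.6 | 2 142 -1.2 | 4 136 -1.4 | 6 131 -0.8 | 8 130 -0.3 | 10 129 -0.3 | 12 127 -1.1 | 14 119 -2.8 | 16 104 -4.3 | 18 86 -4.1 | 20 72 -2.9 | 22 62 -2.0 | 24 56 -0.1 | 26 63 3.3 | 28 82 5.1 | 30 101 3.9 | 32 112 1.7 | 34 116 0.4 | 36 116 0.0 | 38 116 0.0 | 40 116 0.1 | 42 117 -0.1 | 44 115 -1.3 | 46 106 -3.3 | 48 89 -4.6 | 50 70 -3.9 | 52 59 -2.0 | 54 54 -0.6 | 56 53 -0.1 | 58 53 -0.1 | 60 53 0.3 | 62 56 1.3 | 64 63 1.9 | 66 71 1.5 | 68 75 0.6 |
```

View pics/rect.png

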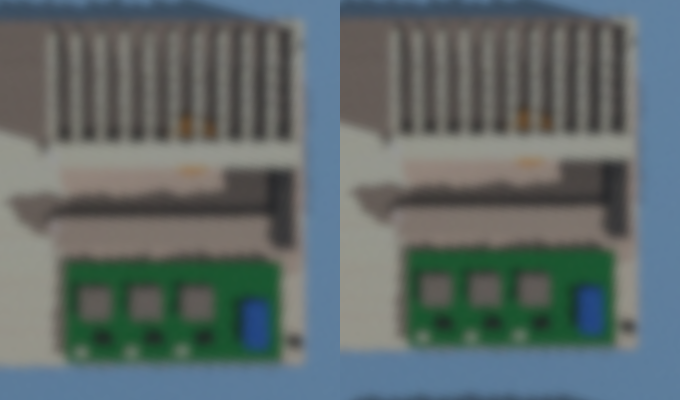

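Thicknesses measured from above are about 23, 18 and 14 mm. That makes thick = top (160,229), mid = (219,236), thin = (451,211). The gap looks like 23–25 mm, so I'll try the mid spacer first, gripped near its +x (rear) end.

```bash
python3 -m pendant '3.5 4.0 0.5 0.12; 7 8 1 0.24; 9 12 1 0.36; 11 16 1 0.48; 12 20 1 0.6; 13 24 1 0.72; 14 28 1 0.84; 15 32 1 0.96' 9.1 40
python3 - <<'E'
from h import *
import pickle
st=r.read_state();print(np.round(st['position'],4),np.degrees(np.arctan2(st['tcp_rot'][1][0],st['tcp_rot'][0][0])),np.round(st['q'],1))
S=pickle.load(open('S.pkl','rb'));s=S['top'];p=[.532,.0233,np.radians(15.42)]
R=np.array([[np.cos(p[2]),-np.sin(p[2])],[np.sin(p[2]),np.cos(p[2])]])
X,Y=np.meshgrid(np.arange(20,245,.5),np.arange(40,100,.5),indexing='ij')
W=np.c_[(np.c_[X.ravel(),Y.ravel()]/1e3)@R.T+p[:2],np.full(X.size,.045)]
uv=proj(s,W).astype(np.float32).reshape(*X.shape,2)
o=cv2.remap(s['color'],uv[...,0],uv[...,1],cv2.INTER_CUBIC)
pr=o.mean(1)
for x in range(130,240,3): print(x,np.round(pr[(x-20)*2]).astype(int),end=' ')
E
```

```text
time_s: 1.87
position: [0.4057, -0.2987, 0.1997]
tcp_rot: [[0.982, -0.189, 0.0], [-0.189, -0.982, -0.001], [0.001, 0.001, -1.0]]
force: [1.0, 0.1, -0.4]
finger_gap: 0.0911
[ 0.4057 -0.2987  0.1997] -10.886706251809114 [ 49.2  13.4 -19.2 110.4   5.2  57.   16.8]
130 [59 79 98] 133 [52 67 83] 136 [47 54 62] 139 [43 44 46] 142 [48 48 48] 145 [74 70 67] 148 [107  99  94] 151 [121 112 105] 154 [123 114 107] 157 [123 114 107] 160 [123 114 107] 163 [123 114 107] 166 [123 114 106] 169 [122 114 107] 172 [116 113 112] 175 [ 98 109 121] 178 [ 78 101 122] 181 [ 64  86 107] 184 [55 74 91] 187 [51 65 78] 190 [45 51 58] 193 [43 43 45] 196 [43 43 44] 199 [54 53 52] 202 [85 79 76] 205 [113 105  98] 208 [122 113 106] 211 [122 113 106] 214 [122 113 106] 217 [122 113 106] 220 [121 113 107] 223 [111 111 115] 226 [ 95 112 130] 229 [ 88 117 145] 232 [ 90 121 151] 235 [ 90 121 152] 238 [ 90 121 151]
```

The spare rails measure about 29 and 22 mm thick, and the installed one about 16–20 mm. That points to the 29 mm gap, so I'll try the thick spacer first.

```bash
python3 -m pendant '0.7 4.1 0 0.12; 1.4 8.2 0 0.24; 2.1 12.3 0 0.36; 2.8 16.4 0 0.48; 3.5 20.5 0 0.6; 4.2 24.6 0 0.72; 4.9 28.7 0 0.84; 5.6 32.8 0 0.96' && python3 -m pendant '0.7 4.1 0 0.12; 1.4 8.2 0 0.24; 2.1 12.3 0 0.36; 2.8 16.4 0 0.48; 3.5 20.5 0 0.61; 4.2 24.6 0 0.61; 4.9 28.7 0 0.61; 5.6 32.8 0 0.61'
python3 -m pendant '0.5 4.1 -2 0; 0.5 4.5 -6 0; 0.5 4.5 -9 0; 0.5 4.5 -9 0'
python3 - <<'E'
from h import *
st=r.read_state();print(np.round(st['position'],4),np.degrees(np.arctan2(st['tcp_rot'][1][0],st['tcp_rot'][0][0])),np.round(st['q'],1))
for c in ['top','scene']:
    s=snap(c,c+'1')
    print([(np.round(d['centre'],3).tolist(),round(d['confidence'],2)) for d in imaging.spot_point(c,'spacer_thick')][:3])
E
```

```text
time_s: 2.53
position: [0.4614, 0.0292, 0.2]
tcp_rot: [[0.718, 0.696, 0.001], [0.696, -0.718, -0.001], [0.0, 0.001, -1.0]]
force: [0.4, 0.2, -0.9]
finger_gap: 0.091
time_s: 3.2
position: [0.5176, 0.357, 0.1992]
tcp_rot: [[0.196, 0.981, -0.0], [0.981, -0.196, -0.0], [-0.0, 0.0, -1.0]]
force: [2.4, -0.3, 0.6]
finger_gap: 0.0911
time_s: 3.53
position: [0.5188, 0.398, 0.1025]
tcp_rot: [[0.194, 0.981, -0.009], [0.981, -0.194, -0.007], [-0.009, -0.007, -1.0]]
force: [-0.4, -0.7, -0.4]
finger_gap: 0.0908
[0.5188 0.398  0.1025] 78.83577628678813 [-12.1  40.3 -41.8  92.5  29.9  59.6  15.9]
[]
[([0.49, 0.406, 0.028], 0.74)]
```

```bash
python3 -m pendant '0 0 -3 0; 0 0 -6 0; 0 0 -8 0; 0 0 -8 0; 0 0 -8 0' && python3 -m pendant '0 0 0 0; 0 0 0 0; 0 0 0 0;0 0 0 0; 0 0 0 0; 0 0 0 0; 0 0 0 0; 0 0 0 0' 1 50; python3 -m pendant '0 0 0 0; 0 0 0 0; 0 0 0 0'
```

```text
time_s: 4.15
position: [0.5234, 0.4005, 0.0312]
tcp_rot: [[0.197, 0.98, 0.001], [0.98, -0.197, 0.001], [0.001, 0.001, -1.0]]
force: [0.3, 0.3, 0.6]
finger_gap: 0.0909
time_s: 4.82
position: [0.5222, 0.4004, 0.0295]
tcp_rot: [[0.195, 0.981, -0.0], [0.981, -0.195, 0.0], [-0.0, -0.0, -1.0]]
force: [0.3, -0.2, 0.6]
finger_gap: 0.0399
time_s: 5.07
position: [0.5224, 0.4007, 0.0295]
tcp_rot: [[0.195, 0.981, 0.0], [0.981, -0.195, 0.0], [0.0, 0.0, -1.0]]
force: [0.4, 1.3, -0.7]
finger_gap: 0.0262
```

Opening 26.2 mm confirms the thick spacer. Next: lift it and carry it to the front of the mouth.

```bash
python3 -m pendant '0 0 2 0; 0 0 6 0; 0 0 10 0; 0 -2 11 -0.1; 0.5 -6 11 -0.22; 0.9 -10 11 -0.34; 1.3 -14 11 -0.46; 1.7 -18 11 -0.58' && python3 -m pendant '0.5 -4 0 -0.12; 1 -8 0 -0.24; 1.5 -12 0 -0.36; 2 -16 0 -0.48; 2.5 -20 0 -0.526; 3 -24 0 -0.526; 3.5 -28 0 -0.526; 3.6 -30 0 -0.526'; python3 -m pendant '0 0 0 0; 0 0 0 0;0 0 0 0'
python3 - <<'E'
from h import *
st=r.read_state();print(np.round(st['position'],4),np.degrees(np.arctan2(st['tcp_rot'][1][0],st['tcp_rot'][0][0])),np.round(st['q'],1))
a=snap('top','top2')['color'][:,:,::-1];b=snap('scene','scene2')['color'][:,:,::-1]
cv2.imwrite('pics/both2.png',np.vstack([cv2.resize(a[130:280,220:440],(660,450))[:300*2][:450],cv2.resize(b[130:290,200:440],(660,440))])[:890] if 0 else np.hstack([cv2.resize(a[130:280,240:400],(400,375)),cv2.resize(b[150:300,250:410],(400,375))]))
E
```

```text
time_s: 5.73
position: [0.5385, 0.218, 0.1388]
tcp_rot: [[0.705, 0.709, -0.001], [0.709, -0.705, -0.001], [-0.002, -0.0, -1.0]]
force: [0.5, 0.7, -3.5]
finger_gap: 0.0263
time_s: 6.4
position: [0.5747, -0.0866, 0.1386]
tcp_rot: [[0.966, 0.259, -0.001], [0.259, -0.966, -0.003], [-0.002, 0.003, -1.0]]
force: [0.1, -0.3, -4.1]
finger_gap: 0.0261
time_s: 6.65
position: [0.5747, -0.0784, 0.139]
tcp_rot: [[0.964, 0.266, -0.001], [0.266, -0.964, 0.001], [-0.001, -0.001, -1.0]]
force: [0.8, -0.5, -3.3]
finger_gap: 0.0259
[ 0.5747 -0.0784  0.139 ] 15.407509548208015 [ 25.7  26.4 -27.3 103.   14.5  54.1   7.6]
```

View pics/both2.png

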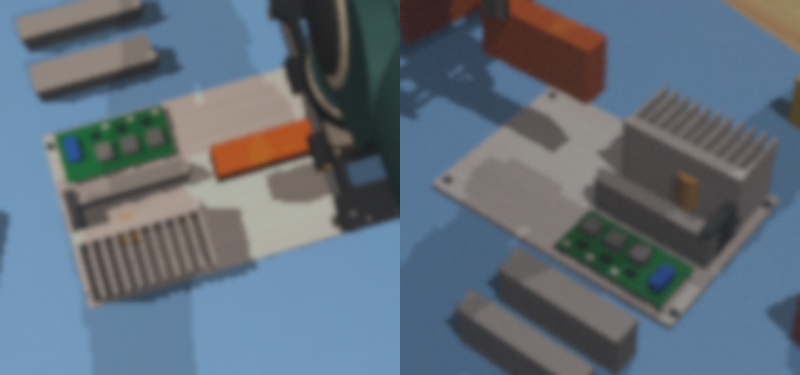

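The picture shows the spacer held level, aligned with the gap and short of the mouth (top crop (265,145)). The installed rail is visibly the thinnest of the three. Lowering now.

```bash
python3 -m pendant '0 0 -3 0; 0 0 -6 0; 0 0 -9 0; 0 0 -10 0; 0 0 -10 0; 0 0 -10.2 0; 0 0 -10.2 0; 0 0 -10.2 0'
python3 - <<'E'
from h import *
s=snap('top','top3');a=s['color'][:,:,::-1]
st=r.read_state();g=np.array(st['position']);print(st['force'],g)
b=snap('scene','scene3')['color'][:,:,::-1]
cv2.imwrite('pics/both3.png',np.hstack([cv2.resize(a[150:270,250:378],(400,375),interpolation=cv2.INTER_CUBIC),cv2.resize(b[150:270,270:398],(400,375),interpolation=cv2.INTER_CUBIC)]))
E
```

```text
time_s: 7.42
position: [0.5764, -0.0794, 0.039]
tcp_rot: [[0.964, 0.265, 0.002], [0.265, -0.964, -0.0], [0.002, 0.001, -1.0]]
force: [-0.5, -0.7, -3.5]
finger_gap: 0.0258
[ 0.69715339 -1.37817413 -3.34827694] [ 0.57630033 -0.07956686  0.03894029]
```

View pics/both3.png

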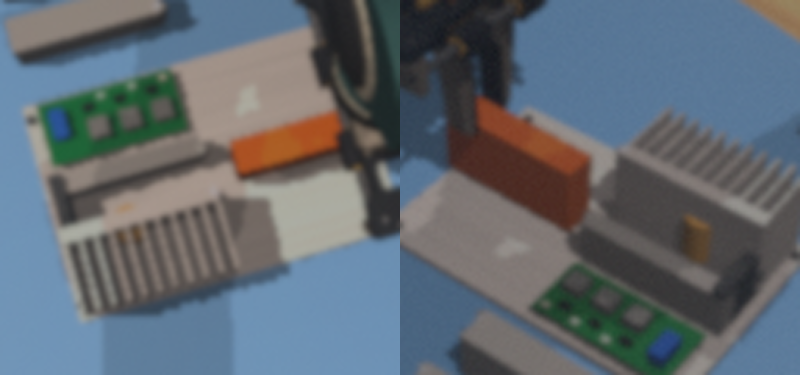

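```bash
python3 -m pendant '-0.3 0.7 -0.1 0; -0.5 1.45 -0.1 0; -0.65 2 -0.1 0; -0.75 2.4 -0.1 0; -0.9 2.9 -0.1 0; -0.9 2.9 -0.1 0; -0.9 2.9 -0.1 0'
```

```text
time_s: 8.1
position: [0.5663, -0.0502, 0.0365]
tcp_rot: [[0.964, 0.265, 0.0], [0.265, -0.964, -0.0], [0.0, 0.0, -1.0]]
force: [0.3, -0.1, -3.9]
finger_gap: 0.0262
```

```bash
python3 -m pendant '-0.16 0.6 0 0; -0.32 1.15 0 0; -0.53 1.9 0 0; -0.74 2.7 0 0; -0.95 3.45 0 0; -0.95 3.45 0 0; -0.95 3.45 0 0'
```

```text
time_s: 8.68
position: [0.5566, -0.0152, 0.0365]
tcp_rot: [[0.964, 0.266, -0.0], [0.266, -0.964, 0.0], [-0.0, -0.0, -1.0]]
force: [0.1, -0.7, -3.1]
finger_gap: 0.0259
```

```bash
python3 -m pendant '-0.16 0.6 -0.05 0; -0.32 1.15 -0.05 0; -0.53 1.9 -0.05 0; -0.74 2.65 -0.05 0; -0.74 2.65 -0.05 0; -0.74 2.65 -0.05 0'
python3 - <<'E'
from h import *
a=snap('top','top4')['color'][:,:,::-1]
b=snap('scene','scene4')['color'][:,:,::-1]
cv2.imwrite('pics/both4.png',np.hstack([cv2.resize(a[150:270,250:378],(400,375),interpolation=cv2.INTER_CUBIC),cv2.resize(b[150:270,270:398],(400,375),interpolation=cv2.INTER_CUBIC)]))
E
```

```text
time_s: 9.18
position: [0.5491, 0.0117, 0.036]
tcp_rot: [[0.964, 0.266, -0.0], [0.266, -0.964, 0.001], [0.0, -0.001, -1.0]]
force: [-0.2, 1.1, -2.8]
finger_gap: 0.0263
```

View pics/both4.png

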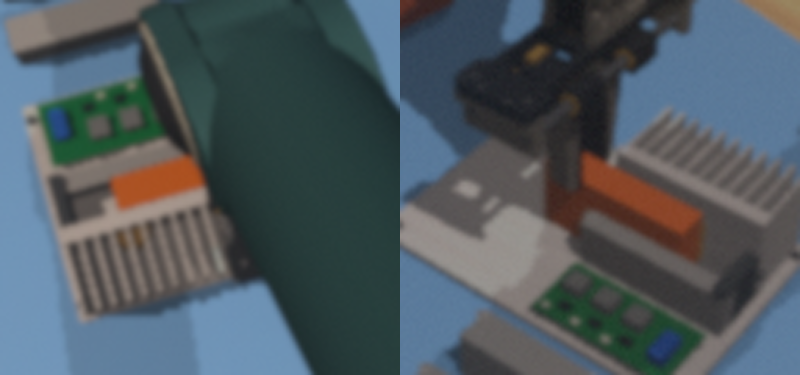

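The spacer is seated in the slot with its front end past the contact. Next I release it, step behind and push with closed fingers.

```bash
python3 -m pendant '0 0 0 0; 0 0 0 0; 0 0 0 0; 0 0 0 0; 0 0 0 0' 5; python3 -m pendant '0 0 3 0; 0 0 6 0; 0 0 8 0; 0.9 -3 8 0; 1.6 -5.8 8 0; 1.6 -5.8 8 0; 1.6 -5.8 8 0; 1.6 -5.8 8 0' 0 20; python3 -m pendant '0 0 -3 0; 0 0 -6 0; 0 0 -8 0; 0 0 -8 0; 0 0 -8 0'
```

```text
time_s: 9.7
position: [0.5496, 0.0103, 0.0361]
tcp_rot: [[0.964, 0.264, 0.0], [0.264, -0.964, -0.0], [0.0, 0.0, -1.0]]
force: [-0.1, -0.2, -0.2]
finger_gap: 0.0498
time_s: 10.37
position: [0.5651, -0.047, 0.1158]
tcp_rot: [[0.964, 0.265, -0.0], [0.265, -0.964, 0.001], [-0.0, -0.001, -1.0]]
force: [-0.8, -0.0, 0.2]
finger_gap: 0.0004
time_s: 10.78
position: [0.5646, -0.0459, 0.0354]
tcp_rot: [[0.964, 0.267, -0.002], [0.267, -0.964, 0.001], [-0.002, -0.002, -1.0]]
force: [0.1, 0.2, 0.1]
finger_gap: 0.0002
```

```bash
python3 -m pendant '-0.25 0.9 0 0; -0.48 1.8 0 0; -0.74 2.7 0 0; -0.9 3.3 0 0; -1.05 3.9 0 0; -1.2 4.5 0 0; -1.2 4.5 0 0'; python3 -m pendant '-0.08 0.3 0 0; -0.16 0.6 0 0; -0.22 0.8 0 0; -0.27 1.0 0 0; -0.27 1 0 0'
```

```text
time_s: 11.37
position: [0.5547, -0.0026, 0.0375]
tcp_rot: [[0.964, 0.266, 0.003], [0.266, -0.964, -0.002], [0.003, 0.002, -1.0]]
force: [0.5, -3.5, 2.3]
finger_gap: 0.0005
time_s: 11.78
position: [0.5525, 0.0057, 0.0373]
tcp_rot: [[0.965, 0.264, 0.004], [0.264, -0.965, -0.002], [0.003, 0.003, -1.0]]
force: [1.9, -6.4, 4.7]
finger_gap: 0.0003
```

```bash
python3 -m pendant '-0.05 0.2 0 0; -0.1 0.35 0 0; -0.13 0.5 0 0; -0.13 0.5 0 0'; python3 -m pendant '-0.05 0.2 0 0; -0.1 0.35 0 0;  -0.1 0.35 0 0'
```

```text
time_s: 12.12
position: [0.5512, 0.0106, 0.0373]
tcp_rot: [[0.965, 0.264, 0.004], [0.264, -0.965, -0.002], [0.003, 0.003, -1.0]]
force: [3.1, -6.6, 4.2]
finger_gap: 0.0004
time_s: 12.37
position: [0.5503, 0.0141, 0.0373]
tcp_rot: [[0.965, 0.264, 0.004], [0.264, -0.965, -0.002], [0.003, 0.003, -1.0]]
force: [2.8, -5.9, 4.8]
finger_gap: 0.0004
```

```bash
python3 -m pendant '-0.04 0.15 0 0; -0.06 0.2 0 0;  -0.06 0.2 0 0'; python3 -m pendant '-0.04 0.15 0 0; -0.06 0.2 0 0;  -0.06 0.2 0 0'
python3 - <<'E'
from h import *
a=snap('top','top5')['color'][:,:,::-1]
b=snap('scene','scene5')['color'][:,:,::-1]
cv2.imwrite('pics/both5.png',np.hstack([cv2.resize(a[150:270,250:378],(400,375),interpolation=cv2.INTER_CUBIC),cv2.resize(b[160:260,290:397],(400,375),interpolation=cv2.INTER_CUBIC)]))
E
```

```text
time_s: 12.62
position: [0.5502, 0.0146, 0.0374]
tcp_rot: [[0.965, 0.263, 0.004], [0.263, -0.965, -0.004], [0.003, 0.005, -1.0]]
force: [3.9, -9.2, 3.4]
finger_gap: 0.0007
time_s: 12.87
position: [0.5501, 0.0147, 0.0374]
tcp_rot: [[0.965, 0.262, 0.005], [0.262, -0.965, -0.006], [0.003, 0.007, -1.0]]
force: [4.1, -13.7, 4.5]
finger_gap: 0.0006
```

View pics/both5.png

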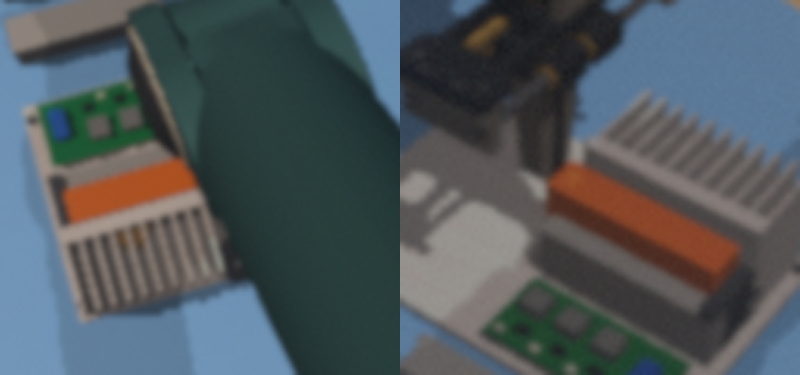

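It stopped dead and the force is rising, which means the end stop. One slightly firmer push, then back off and retreat.

```bash
python3 -m pendant '-0.05 0.2 0 0; -0.1 0.4 0 0; -0.1 0.4 0 0'; python3 -m pendant '0.1 -0.4 0 0; 0.3 -1.2 0 0; 0.8 -3 0 0; 1.1 -4 2 0; 1.1 -4 6 0; 1.1 -6 10 0; 1.1 -10 14 0; 1.1 -14 16 0'; python3 -m pendant '-1 -4 0 0; -2 -8 0 0; -3 -12 0 0; -4 -16 0 0; -5 -18 0 0; -5 -18 0 0'
python3 - <<'E'
from h import *
s=snap('top','top6');a=s['color'][:,:,::-1]
s2=snap('scene','scene6');b=s2['color'][:,:,::-1]
print([(np.round(d['centre'],3).tolist(),round(d['confidence'],2)) for c in ('top','scene') for d in imaging.spot_point(c,'spacer_thick')])
p=[.532,.0233,np.radians(15.42)]
R=np.array([[np.cos(p[2]),-np.sin(p[2])],[np.sin(p[2]),np.cos(p[2])]])
print('expected',R@[.0145,.056]+p[:2])
hsv=cv2.cvtColor(s['color'],cv2.COLOR_RGB2HSV);m=cv2.inRange(hsv,(3,130,100),(16,255,255));m[:, :250]=0;m[:,360:]=0;m[:170]=0;m[250:]=0
q=np.argwhere(m)[:,::-1];w=(back(s,q,.066)[:,:2]-p[:2])@R*1e3
print('face chassis',np.percentile(w,[1,50,99],axis=0).round(1),cv2.minAreaRect(w.astype(np.float32)))
cv2.imwrite('pics/both6.png',np.vstack([np.hstack([cv2.resize(a[150:270,250:378],(400,375),interpolation=cv2.INTER_CUBIC),cv2.resize(b[160:260,290:397],(400,375),interpolation=cv2.INTER_CUBIC)]),np.hstack([cv2.resize(a,(400,220)),cv2.resize(b,(400,220))])]))
E
```

```text
time_s: 13.22
position: [0.5501, 0.015, 0.0375]
tcp_rot: [[0.966, 0.26, 0.006], [0.26, -0.966, -0.01], [0.003, 0.011, -1.0]]
force: [7.4, -19.4, 2.3]
finger_gap: 0.0003
time_s: 13.88
position: [0.558, -0.096, 0.1885]
tcp_rot: [[0.963, 0.271, 0.003], [0.271, -0.963, 0.002], [0.004, -0.001, -1.0]]
force: [1.2, 0.5, -0.3]
finger_gap: 0.0006
time_s: 14.38
position: [0.504, -0.2843, 0.1846]
tcp_rot: [[0.966, 0.257, -0.002], [0.257, -0.966, -0.001], [-0.002, 0.0, -1.0]]
force: [0.4, -0.2, -0.3]
finger_gap: 0.0001
[([0.533, 0.08, 0.038], 0.6), ([0.526, -0.295, 0.03], 0.52), ([0.531, 0.079, 0.037], 0.84)]
expected [0.53108805 0.08113959]
face chassis [[  3.2  -1.8]
 [ 15.2  57.9]
 [ 27.4 116.5]] ((15.26201057434082, 57.2736930847168), (121.12767791748047, 25.130964279174805), 89.85336303710938)
```

View pics/both6.png

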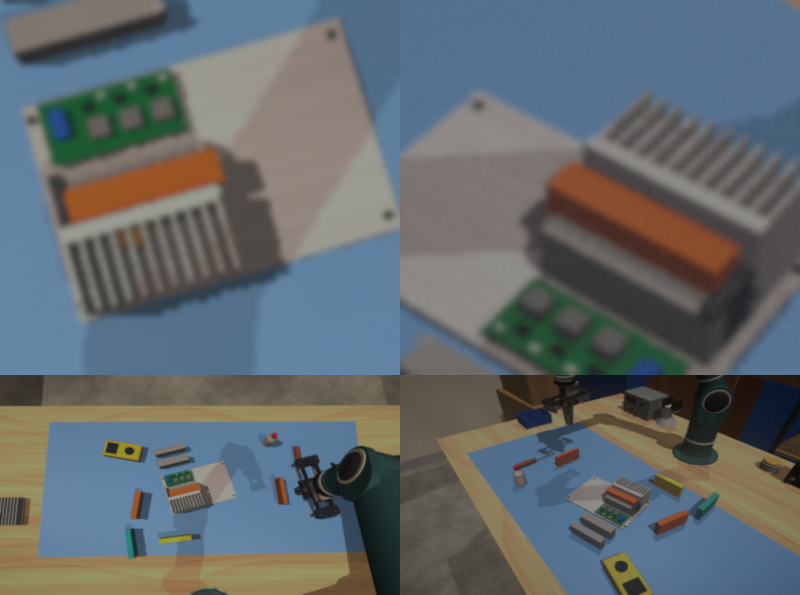

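The spacer is fully home: it fills the gap, its centre is at chassis y of about 57 mm (nominal 56), and it stands upright. The other objects look undisturbed and the robot is clear.

```bash
python3 -c "
from bench import hand_in
print(hand_in())"
```

```text
the job is handed in; nothing more can be done
None
```

The thick (27 mm) spacer is in the gap, upright and against the end stop, and the job is handed in at about 14.5 s of the 72 s allowed.

**How it was chosen:** Comparing the installed rail with the two spare rails suggested the 29 mm gap, so I tried the thick spacer first. The finger opening on it read about 26 mm. It slid in freely at plate height. Since it is the thickest of the three, its fit settles the question, and I did not trial-fit the other two.

**Insertion:** I slid it in while gripping it near the rear end, then pushed the last few centimetres with closed fingers. It stopped dead at the end stop, and I pressed to about 20 N to confirm.

**Last checks:**
- **Position:** the networks put its centre at (0.533, 0.080) and (0.531, 0.079), against an expected (0.531, 0.081). The top view gave its centre at chassis y of about 57 mm, against 56 nominal, which is within the calibration.
- **Surroundings:** the other two orange spacers, both look-alikes, the screwdriver, the bottle and the meter appear unmoved. The arm was not brought to the board, and the tool ended clear of everything.

**Disagreements and gaps:** My first estimate from the picture put the gap at 23–25 mm, which pointed to the mid spacer; the spare-rail comparison corrected that before I grasped anything. I could not read how far the brass contact was pressed.

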